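# Slide the loaded drain board out over the tub and hold it

### The job

Slide the white drain board, with the staining rack standing on it, straight out along the metal riser until the black line across the board is level with the riser's outer edge, so that the rack drains over the clear tub. Past the balance point the board would tip, so keep it flat on the riser all the way and finish while still holding it level: do not let go. Keep the rack standing in its place, and leave the tub, the bottle, the tape roll and the cassette where they are.

Things in the scene. Friction and masses are not known exactly. Their poses are not given: they have to be found in the camera images.
- riser: Fixed dark steel bench riser (a low shelf on two side cheeks), 124 mm wide (x) by 280 mm long (y), flat top without rails at 90 mm above the bench. Origin: centre of its footprint on the bench. Its own -y points outward (towards the tub).
- riser_edge (a point): Middle of the riser's outer top edge, 140 mm from the riser's origin along its -y, on the top face; same axes as the riser.
- board: Loose white plastic drain board, 90 (x) x 320 (y) x 10 mm, about 0.4 kg, lying on the riser, its outer (-y) end overhanging at the start. Origin: centre of its underside; z up, -y outward. A rack stands in a 6 mm high kerb near its outer end, a grip near its inner (+y) end. With the line at the edge 180 mm overhangs, the balance point about 35 mm outside: about 2 N down on the grip keeps it level.
- board_grip (a point): Middle of the board's upright grip: a white block 14 mm thick along the board's x (grasp across this), 44 mm long along y, rising to 42 mm above the board's top face (with a 26 x 56 mm foot 4 mm high). This point is at board (0, +125, 34) mm: 24 mm above the board's top face, so the grip's top is 18 mm above it.
- board_line (a point): Middle of the 4 mm wide black line across the board, at the board's underside: board (0, +20, 0) mm. The line runs along the board's x and shows on the top and both side faces. When it is level with the riser's edge this point coincides with riser_edge.
- stain_rack: Pink slide staining rack with orange-ended slides, 38 x 88 mm (x, y), 77 mm high, about 0.14 kg, standing loose inside the kerb on the board. Origin: centre of its underside, at board (0, -105, 10) mm; z up.
- tub: Loose clear open tub, 111 x 131 mm, 68 mm high, on the bench beside the riser's outer edge, under where the rack will come. Origin: centre of its underside.
- bottle: Brown reagent bottle with black cap, 36 mm across, 92 mm high, standing on the far side of the riser. Leave alone. Origin: centre of its underside.
- tape_roll: Roll of tape lying flat, 73 mm across, 19 mm high, on the far side of the riser. Leave alone. Origin: centre of its underside.
- cassette: White embedding cassette, 28 x 41 x 12 mm, on the bench beyond the inner end of the riser. Leave alone. Origin: centre of its underside.
There are look-alikes about, which are no part of the job. Of the things that look like the tub, the largest one is meant.

How it is judged:
At the end, for the whole second after the job is handed in: Fingers press on the board (over 1 N); it is still, level (0.04 rad) and on the riser (4 mm), line within 8 mm of the edge, 20 mm of the midline and 0.12 rad of straight, touching neither tub nor bottle; rack upright in its kerb, within 45 mm of the tub's centre from above (y of board_line in the frame of riser_edge between -0.008 and 0.008 m and x of board_line in the frame of riser_edge between -0.02 and 0.02 m and z of board_line in the frame of riser_edge between -0.004 and 0.004 m and angle between the y axis of board and the y axis of riser, either way round below 0.12 rad and angle between board's own z axis and vertical below 0.04 rad and x of stain_rack in the frame of board between -0.012 and 0.012 m and y of stain_rack in the frame of board between -0.117 and -0.093 m and angle between stain_rack's own z axis and vertical below 0.1 rad and horizontal distance between stain_rack and tub below 0.045 m and contact force between the fingers and board above 1 N and contact force between board and riser above 0.5 N and contact force between board and tub below 0.1 N and contact force between board and bottle below 0.1 N and linear speed of board below 0.01 m/s); the arm keeps its last pose, push and grip.
It fails at once if the board tips (over 0.12 rad) (angle between board's own z axis and vertical above 0.12 rad).
It fails at once if the board is lifted off the riser (line over 12 mm above its top) (z of board_line in the frame of riser_edge above 0.012 m).
It fails at once if the line is slid more than 20 mm past the edge (y of board_line in the frame of riser_edge below -0.02 m).
It fails at once if the rack tips over (angle between stain_rack's own z axis and vertical above 0.3 rad).
It fails at once if the tub, bottle, tape roll or cassette is moved by more than 20 mm (distance of any of tub, bottle, tape_roll, cassette from where it was at the start of the episode above 0.02 m).
It also fails if it takes over 32 s, if anything falls off the work surface, if the arm or the gripper's body presses on something with over 40 N, if the wrist force passes 120 N, or if a joint passes its speed limit or range.

### The arm

A 6-joint arm with a two-finger parallel gripper is mounted at the origin on a cart in front of the work surface, level with it; the furniture and walls round the work are solid. World frame = base frame: x ahead of the robot, y to its left, z up, the work surface at z = 0. Lengths are in m, angles in rad, forces in N, time in s.
With the tool pointing down it reaches from about 0.3 to 0.775 m from the base axis. Payload 14.6 kg.
Tool frame: the origin (TCP) lies at the very end of the fingers, on their centre line; the grasp point (between the pads) lies 19 mm behind it (arm.grip_point_offset is the z of the grasp point in the tool frame, in m); z points along the fingers, y is the line along which they close (so a half turn about z gives the same grasp; the last joint's range is limited). The gripper opens to 85 mm and grips with 20 to 120 N. Pads are 22 mm wide; open, the fingers measure 114 mm over their backs; the gripper's body (76 mm by 85 mm) begins 54 mm behind the grasp point. The pads swing forward as they close: fully open they stand 13 mm farther back than shut.
Start: joints at [1.187, 0.3, 1.521, -0, 1.321, -0.067], TCP at [0.171, 0.523, 0.231] pointing down, gripper open.
Joint ranges: [-3.03, 3.03], [-0.79, 2.21], [0.23, 2.52], [-1.04, 4.18], [0, 3.07], [-2.55, 2.55]. Speed limits (rad/s): [2.22, 2.22, 2.57, 3.14, 3.14, 3.14].

### API

Orientations are given as a unit quaternion [w, x, y, z].
In Python, from bench import arm gives the robot as it stands. The module is installed in compiled form; this text tells all that it offers.
- The arm moves only by the tool servo_tool, never from a script. Its arguments are lists of equal length, an entry for each row: "offset": the shift along the tool's x, y, z in units of 30 mm (1.0 is 30 mm), a list of three; "rotation": the turn, a rotation vector about the tool's x, y, z in units of 6 degrees (1.0 is 6 degrees), a list of three; "jaw": the opening, from -1 (shut) to 1 (fully open). A call has exactly 10 rows; each row shifts and turns the commanded pose from where the row before left it, along the tool's axes as they then stand; what a row does not reach is not made up. A row lasts 1/10 s, in which the tool goes at most 50 mm and 8.59 degrees, less where a joint would pass 70% of its speed; a pose out of reach is approached as far as the arm can. A call is refused whole if a number of a shift passes 1 or a number of a turn 1, either way. A call with a gripper value outside its range is refused whole. The fingers move at their own pace and stop on an object; "newtons" is the grip in N (left out, the last holds). Time passes only in rows, so rows that do not move let the fingers close, or fill a call up. It gives the time, the measured TCP pose, the force, the opening and the grip force at its end, in the units of the state.
- arm.get_obs(): the state, without advancing time (a new reading comes with each control period).
- arm.capture(name): name is "scene" or "top"; returns a dict with "color" (384x512x3 uint8, blue, green, red), "fx", "fy", "cx", "cy" (pixels), "rvec" (rotation vector, rad) and "tvec" (3), from world to camera coordinates, as OpenCV has them. Camera axes: x right, y down, z forward; pixel columns grow to the right and rows downward; lengths in m; the calibration is good to about 2 mm. A picture is of the moment at which its call begins. There is no depth.
- arm.job_done(): hands the job in; it is judged then, once.
The state is a dict: "t": time; "joint_positions": joint angles; "qvel": joint speeds; "joint_torque": joint torques, N m; "tool_pos": TCP position; "tool_rot": TCP orientation; "force": force on the tool from outside, world axes, zero at the start; "torque": the same for the moment, N m; "gripper_width": finger opening in m; "gripper_force": force on a finger pad.
Only numpy, scipy, OpenCV 4.12 (cv2) and the standard library are available. Lean on these libraries where they do the work, as an engineer would, in place of code of your own. Each camera call takes 0.05 s, during which the arm holds its last target. There are 200 camera calls.

## Working session

There is one attempt and no reset: what is moved stays moved. The work goes in short steps, Python scripts to look and compute and a tool call to move; the robot and the scene stay as the last step left them, time stands still between calls to the robot, and variables do not carry over. Pictures are saved under pics/ and viewed, at most 10 in all, crops included, and the job is handed in when it is done.

Besides the shell and the picture viewer there is one more tool, called after "Request:" by a JSON object that holds its "fn" and its "kwargs". servo_tool: Moves the arm, as the interface text tells. Its arguments: {"type":"object","properties":{"offset":{"type":"array"},"rotation":{"type":"array"},"jaw":{"type":"array"},"newtons":{"type":"number"}},"required":["offset","rotation","jaw"]}

```bash
mkdir -p pics
cat > h.py <<'E'
import numpy as np, cv2, pickle
from bench import arm
def snap(n,f):
    c=arm.capture(n); cv2.imwrite(f'pics/{f}.png',c['color']); pickle.dump(c,open(f'{f}.pkl','wb')); return c
def K(c): return np.array([[c['fx'],0,c['cx']],[0,c['fy'],c['cy']],[0,0,1.]])
def ray(c,uv,z):
    R=cv2.Rodrigues(np.array(c['rvec'],float))[0]; t=np.array(c['tvec'],float).ravel()
    o=-R.T@t; d=R.T@np.linalg.inv(K(c))@np.array([*uv,1.]); return o+d*(z-o[2])/d[2]
def proj(c,P):
    return cv2.projectPoints(np.array(P,float).reshape(-1,3),np.array(c['rvec'],float),np.array(c['tvec'],float),K(c),None)[0].reshape(-1,2)
E
python3 - <<'E'
from h import *
for n in('scene','top'):
    c=snap(n,n+'0'); R=cv2.Rodrigues(np.array(c['rvec'],float))[0]; print(n,-R.T@np.array(c['tvec']).ravel(),c['fx'])
o=arm.get_obs(); print(o['t'],o['tool_pos'],o['tool_rot'],o['gripper_width'],arm.grip_point_offset)
E
```

```text
scene [ 0.14080059 -0.51937888  0.83560082] 427.218691786164
top [0.53072416 0.01526568 1.30343204] 448.572159021216
0.1 [0.17127994 0.52244468 0.23076499] [-1.11534819e-04  1.57751940e-01  9.87478639e-01 -5.00089334e-04] 0.08547321975727915 -0.0187
```

View pics/scene0.png

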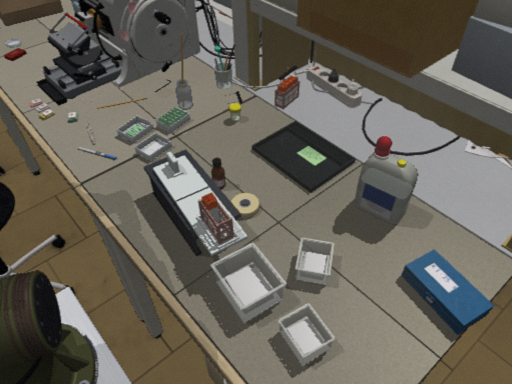

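View pics/top0.png

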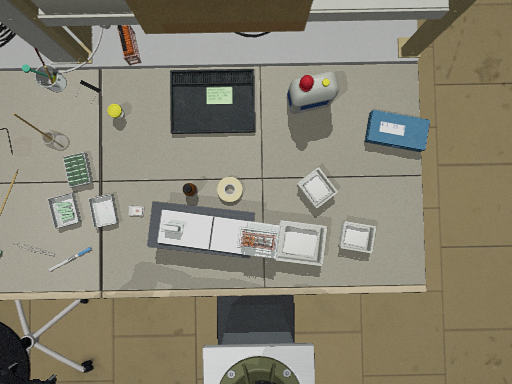

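Top view: riser spans about u 150–263, the black line is near (212,232), the grip near (171,229) and the tub near (301,243). I'll enlarge it to measure.

Run:
```python
from h import *
c=pickle.load(open('top0.pkl','rb'))['color']
cv2.imwrite('pics/t0c.png',cv2.resize(c[195:275,140:335],None,fx=4,fy=4,interpolation=cv2.INTER_CUBIC))
c=pickle.load(open('scene0.pkl','rb'))['color']
cv2.imwrite('pics/s0c.png',cv2.resize(c[140:330,135:295],None,fx=3,fy=3,interpolation=cv2.INTER_CUBIC))
```

```text
(no output)
```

View pics/t0c.png

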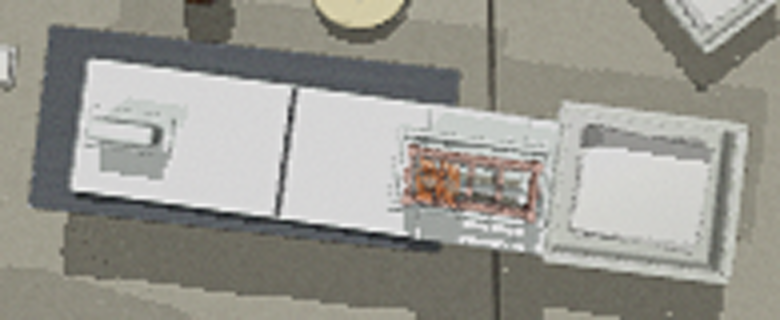

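View pics/s0c.png

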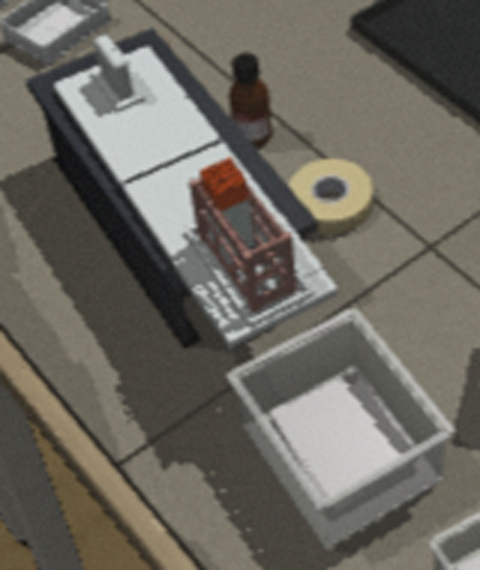

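```bash
cat > m.py <<'E'
from h import *
from scipy.optimize import least_squares
c=pickle.load(open('top0.pkl','rb'))
px=lambda a:np.array(a)/4+np.array([140,195])-.375
def fit(model,uv,z,name):
    W=np.array([ray(c,p,z)[:2] for p in px(uv)]); M=np.array(model)/1000
    f=lambda q:(M@np.array([[np.cos(q[2]),-np.sin(q[2])],[np.sin(q[2]),np.cos(q[2])]]).T+q[:2]-W).ravel()
    best=min((least_squares(f,[*W.mean(0),a]) for a in(0,1.57,3.14,-1.57)),key=lambda s:s.cost)
    print(name,best.x,'res mm',np.round(f(best.x)*1000,1)); return best.x
r=fit([(62,140),(62,-140),(-62,-140),(-62,140)],[(50,27),(460,70),(438,250),(32,207)],.09,'riser')
b=fit([(45,160),(-45,160),(-45,-160),(45,-160),(45,20),(-45,20)],[(87,59),(72,192),(545,252),(560,122),(295,88),(278,215)],.10,'board')
T=lambda q,p:q[:2]+np.array([[np.cos(q[2]),-np.sin(q[2])],[np.sin(q[2]),np.cos(q[2])]])@np.array(p)/1000
tub=fit([(55,65),(55,-65),(-55,-65),(-55,65)],[(566,102),(748,126),(728,283),(546,260)],.068,'tub')
e=T(r,(0,-140)); g=T(b,(0,125)); l=T(b,(0,20))
y=np.array([-np.sin(r[2]),np.cos(r[2])]); x=np.array([y[1],-y[0]])
print('edge',e,'grip',g,'line',l,'line in edge x,y',(l-e)@x,(l-e)@y,'outdir',-y)
print('grip target',T(r,(0,-35)),'rack target',T(r,(0,-265)))
s=pickle.load(open('scene0.pkl','rb'))
print('grip top in top/scene px',proj(c,[*g,.142])*1,proj(s,[*g,.142]), 'line scene',proj(s,[*l,.1]),'edge',proj(s,[*e,.09]))
print([proj(s,[*T(r,p),.09]).round(1).tolist() for p in [(62,140),(62,-140),(-62,-140)]],[proj(s,[*T(b,p),.1]).round(1).tolist() for p in [(45,160),(-45,160),(45,20),(-45,20)]])
o=arm.get_obs();print(o['tool_pos'],o['tool_rot'])
E
python3 m.py
```

```text
riser [ 0.4911462   0.15056702 -0.12292017] res mm [ 1.2  0.5  1.  -0.6 -1.4 -2.4 -0.8  2.6]
board [0.47892265 0.10210821 6.137404  ] res mm [ 0.3 -0.7 -0.1  1.5 -1.1  0.1  1.7 -1.2  1.9 -0.1 -2.7  0.4]
tub [ 0.44831573 -0.1222226  -0.14763405] res mm [ 1.   2.   0.5 -2.  -1.4 -2.2 -0.1  2.2]
edge [0.47398068 0.01162335] grip [0.49708084 0.2257823 ] line [0.48182796 0.12189607] line in edge x,y -0.0057325600765211334 0.11040285481266217 outdir [-0.12261086 -0.99245482]
grip target [0.48685482 0.1158311 ] rack target [ 0.45865432 -0.11243351]
grip top in top/scene px [[169.47079256 228.11786961]] [[171.47957604 156.41764355]] line scene [[192.75012445 193.82517948]] edge [[218.49984737 224.73906658]]
[[[185.8, 148.8]], [[241.6, 213.0]], [[194.3, 237.0]]] [[[184.0, 154.9]], [[152.2, 167.8]], [[209.3, 186.5]], [[175.6, 201.4]]]
[0.17127994 0.52244468 0.23076499] [-1.11534819e-04  1.57751940e-01  9.87478639e-01 -5.00089334e-04]
```

Request:
{"fn": "servo_tool", "kwargs": {"offset": [[-1, -0.45, 0], [-1, -0.45, 0], [-1, -0.45, 0], [-1, -0.45, 0], [-1, -0.45, 0], [-1, -0.45, 0], [-1, -0.45, 0], [-1, -0.45, 0], [-1, -0.45, 0], [-1, -0.45, 0]], "rotation": [[0, 0, 0], [0, 0, 0], [0, 0, 0], [0, 0, 0], [0, 0, 0], [0, 0, 0], [0, 0, 0], [0, 0, 0], [0, 0, 0], [0, 0, 0]], "jaw": [1, 1, 1, 1, 1, 1, 1, 1, 1, 1], "newtons": 60}}

```text
t: 1.1
tool_pos: [0.4151, 0.2998, 0.2311]
tool_rot: [-0.0, 0.158, 0.987, -0.0]
force: [0.6, -0.1, 0.4]
gripper_width: 0.0858
gripper_force: 0.0
```

Request:
{"fn": "servo_tool", "kwargs": {"offset": [[-1, -0.45, 0], [-1, -0.45, 0], [-1, -0.45, 0], [-0.4, -0.18, 0], [0, 0, 0], [0, 0, 0], [0, 0, 0], [0, 0, 0], [0, 0, 0], [0, 0, 0]], "rotation": [[0, 0, 0], [0, 0, 0], [0, 0, 0], [0, 0, 1], [0, 0, 1], [0, 0, 1], [0, 0, 1], [0, 0, 1], [0, 0, 1], [0, 0, 1]], "jaw": [1, 1, 1, 1, 1, 1, 1, 1, 1, 1]}}

```text
t: 2.1
tool_pos: [0.4968, 0.2254, 0.2309]
tool_rot: [-0.0, 0.503, 0.864, -0.0]
force: [0.5, 0.7, 0.4]
gripper_width: 0.0857
gripper_force: 0.0
```

Request:
{"fn": "servo_tool", "kwargs": {"offset": [[0, 0, 0.3], [0, 0, 0.3], [0, 0, 0.3], [0, 0, 0.3], [0, 0, 0], [0, 0, 0], [0, 0, 0], [0, 0, 0], [0, 0, 0], [0, 0, 0]], "rotation": [[0, 0, 1], [0, 0, 1], [0, 0, 1], [0, 0, 1], [0, 0, 1], [0, 0, 1], [0, 0, 0.4], [0, 0, 0], [0, 0, 0], [0, 0, 0]], "jaw": [0.4, 0.4, 0.4, 0.4, 0.4, 0.4, 0.4, 0.4, 0.4, 0.4]}}

```text
t: 3.1
tool_pos: [0.4969, 0.2255, 0.1952]
tool_rot: [-0.0, 0.757, 0.653, -0.0]
force: [-0.1, 0.1, 0.3]
gripper_width: 0.0597
gripper_force: 0.0
```

Run:
```python
from h import *
a=snap('scene','s1')['color'];b=snap('top','t1')['color']
k=lambda i:cv2.resize(i,None,fx=4,fy=4,interpolation=cv2.INTER_CUBIC)
cv2.imwrite('pics/c1.png',np.hstack([k(a[80:210,135:235]),k(b[165:295,140:240])]))
```

```text
(no output)
```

View pics/c1.png

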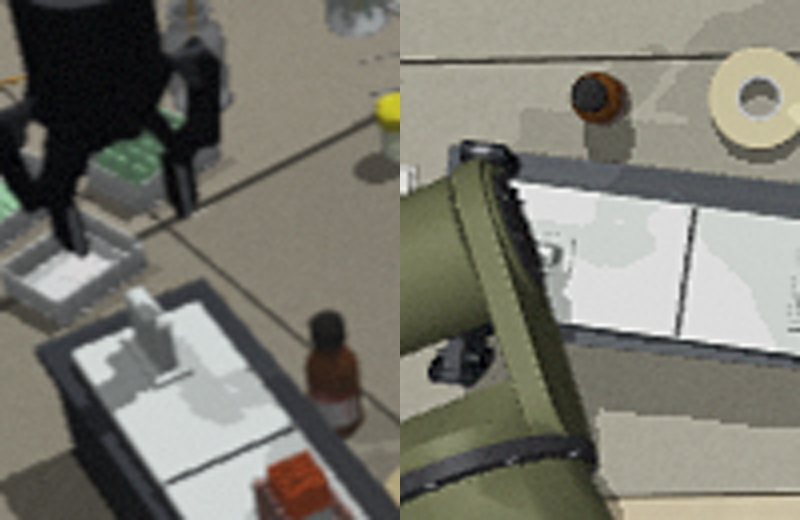

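The fingers straddle the grip: tips at (75,245) and (185,215) in the scene crop, grip top at (145,300). Next I descend and close.

Request:
{"fn": "servo_tool", "kwargs": {"offset": [[0, 0, 0.5], [0, 0, 0.5], [0, 0, 0.5], [0, 0, 0.5], [0, 0, 0.4], [0, 0, 0.3], [0, 0, 0.2], [0, 0, 0], [0, 0, 0], [0, 0, 0]], "rotation": [[0, 0, 0], [0, 0, 0], [0, 0, 0], [0, 0, 0], [0, 0, 0], [0, 0, 0], [0, 0, 0], [0, 0, 0], [0, 0, 0], [0, 0, 0]], "jaw": [0.4, 0.4, 0.4, 0.4, 0.4, 0.4, 0.4, 0.4, 0.4, 0.4]}}

```text
t: 4.2
tool_pos: [0.4973, 0.2256, 0.1089]
tool_rot: [0.0, 0.758, 0.652, 0.0]
force: [-0.3, -0.7, 0.5]
gripper_width: 0.0597
gripper_force: 0.0
```

Request:
{"fn": "servo_tool", "kwargs": {"offset": [[0, 0, 0], [0, 0, 0], [0, 0, 0], [0, 0, 0], [0, 0, 0], [0, 0, 0], [0, 0, 0], [0, 0, 0], [0, 0, 0], [0, 0, 0]], "rotation": [[0, 0, 0], [0, 0, 0], [0, 0, 0], [0, 0, 0], [0, 0, 0], [0, 0, 0], [0, 0, 0], [0, 0, 0], [0, 0, 0], [0, 0, 0]], "jaw": [0.1, -0.2, -0.4, -0.5, -0.6, -0.7, -0.8, -0.9, -1, -1], "newtons": 40}}

```text
t: 5.2
tool_pos: [0.497, 0.2255, 0.1084]
tool_rot: [0.0, 0.758, 0.652, 0.0]
force: [-0.5, -1.2, 2.2]
gripper_width: 0.0135
gripper_force: 39.1
```

Request:
{"fn": "servo_tool", "kwargs": {"offset": [[0, 0, 0.03], [0, 0, 0.02], [0, 0, 0], [-0.04, 0, 0], [-0.08, 0.01, 0], [-0.12, 0.01, 0], [-0.15, 0.01, 0], [-0.15, 0.01, 0], [-0.1, 0.01, 0], [-0.05, 0, 0]], "rotation": [[0, 0, 0], [0, 0, 0], [0, 0, 0], [0, 0, 0], [0, 0, -0.02], [0, 0, -0.02], [0, 0, -0.02], [0, 0, -0.02], [0, 0, 0], [0, 0, 0]], "jaw": [-1, -1, -1, -1, -1, -1, -1, -1, -1, -1], "newtons": 60}}

```text
t: 6.2
tool_pos: [0.4965, 0.2061, 0.1084]
tool_rot: [0.0, 0.755, 0.656, 0.002]
force: [1.2, 10.9, 12.7]
gripper_width: 0.0133
gripper_force: 59.9
```

Request:
{"fn": "servo_tool", "kwargs": {"offset": [[-0.05, 0, -0.01], [-0.1, 0.01, 0], [-0.15, 0.01, 0], [-0.18, 0.01, 0], [-0.18, 0.01, 0], [-0.18, 0.01, 0], [-0.18, 0.01, 0], [-0.15, 0.01, 0], [-0.1, 0.01, 0], [-0.05, 0, 0]], "rotation": [[0, 0, 0], [0, 0, -0.02], [0, 0, -0.02], [0, 0, -0.02], [0, 0, -0.02], [0, 0, -0.02], [0, 0, -0.02], [0, 0, 0], [0, 0, 0], [0, 0, 0]], "jaw": [-1, -1, -1, -1, -1, -1, -1, -1, -1, -1]}}

```text
t: 7.2
tool_pos: [0.4935, 0.1663, 0.1084]
tool_rot: [0.0, 0.751, 0.66, 0.002]
force: [1.3, 9.3, 10.1]
gripper_width: 0.0134
gripper_force: 59.7
```

Request:
{"fn": "servo_tool", "kwargs": {"offset": [[-0.05, 0, 0], [-0.1, 0.01, 0], [-0.15, 0.01, 0], [-0.18, 0.01, 0], [-0.18, 0.01, 0], [-0.15, 0.01, 0], [-0.1, 0, 0], [-0.05, 0, 0], [-0.02, 0, 0], [0, 0, 0]], "rotation": [[0, 0, 0], [0, 0, 0], [0, 0, 0], [0, 0, 0], [0, 0, 0], [0, 0, 0], [0, 0, 0], [0, 0, 0], [0, 0, 0], [0, 0, 0]], "jaw": [-1, -1, -1, -1, -1, -1, -1, -1, -1, -1]}}

```text
t: 8.2
tool_pos: [0.4913, 0.1369, 0.1084]
tool_rot: [0.0, 0.751, 0.66, 0.002]
force: [1.8, 8.8, 11.6]
gripper_width: 0.0132
gripper_force: 59.8
```

Run:
```python
from h import *
a=snap('scene','s2')['color'];b=snap('top','t2')['color']
k=lambda i:cv2.resize(i,None,fx=4,fy=4,interpolation=cv2.INTER_CUBIC)
cv2.imwrite('pics/c2.png',np.vstack([k(a[170:270,155:300]),np.zeros((1,580,3),np.uint8)])[:400])
cv2.imwrite('pics/c2.png',np.vstack([k(a[175:245,155:300]),k(b[200:275,180:325])]))
o=arm.get_obs();print(o['tool_pos'],o['tool_rot'],o['force'])
```

```text
[0.49129725 0.13693159 0.10838156] [3.40108628e-04 7.50920182e-01 6.60390181e-01 1.89016838e-03] [ 1.12463799  7.29715101 11.45641658]
```

View pics/c2.png

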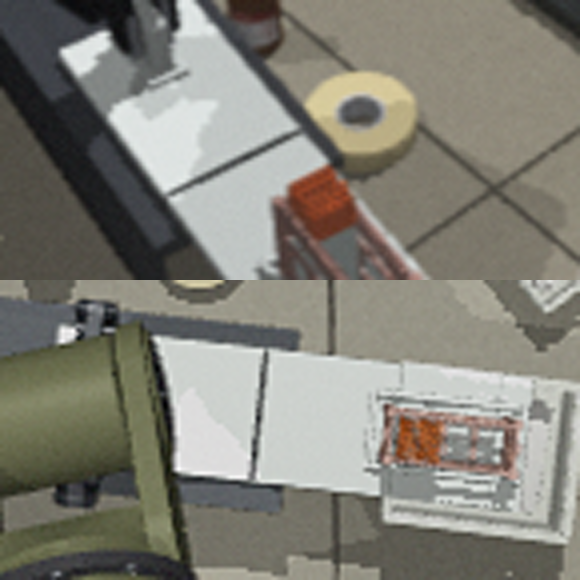

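The line (266,350)–(252,480) is still short of the riser edge (300,330)–(282,512). The rack stands upright over the tub. I'll compute what remains.

Run:
```python
from h import *
c=pickle.load(open('t2.pkl','rb'))
w=lambda u,v,z:ray(c,(180+u/4-.375,200+(v-280)/4-.375),z)[:2]
l1,l2=w(266,350,.1),w(252,480,.1); a,b=w(300,330,.09),w(282,512,.09)
x=(a-b)/np.linalg.norm(a-b); y=np.array([-x[1],x[0]])
l=(l1+l2)/2; e=(a+b)/2
print('line in edge mm',1e3*(l-e)@x,1e3*(l-e)@y,'ang',np.arctan2(*(l1-l2)[::-1])-np.arctan2(*x[::-1]),x,l,e,np.linalg.norm(l1-l2),np.linalg.norm(a-b))
```

```text
line in edge mm 2.2596782111687164 21.771324153041427 ang -0.007918718265271865 [ 0.99314663 -0.11687502] [0.478296   0.03316808] [0.47350728 0.01181007] 0.08717274387785087 0.12291671404784842
```

Request:
{"fn": "servo_tool", "kwargs": {"offset": [[-0.03, 0, 0], [-0.07, 0, 0], [-0.1, 0, 0], [-0.12, 0, 0], [-0.12, 0, 0], [-0.1, 0, 0], [-0.08, 0, 0], [-0.05, 0, 0], [-0.03, 0, 0], [-0.01, 0, 0]], "rotation": [[0, 0, 0], [0, 0, 0], [0, 0, 0], [0, 0, 0], [0, 0, 0], [0, 0, 0], [0, 0, 0], [0, 0, 0], [0, 0, 0], [0, 0, 0]], "jaw": [-1, -1, -1, -1, -1, -1, -1, -1, -1, -1]}}

```text
t: 9.3
tool_pos: [0.4886, 0.1159, 0.1084]
tool_rot: [0.0, 0.751, 0.66, 0.002]
force: [1.8, 11.4, 11.4]
gripper_width: 0.0134
gripper_force: 59.8
```

Run:
```python
from h import *
a=snap('scene','s3')['color'];b=snap('top','t3')['color']
k=lambda i:cv2.resize(i,None,fx=4,fy=4,interpolation=cv2.INTER_CUBIC)
cv2.imwrite('pics/c3.png',np.vstack([k(a[190:265,155:300]),k(b[200:275,180:325])]))
o=arm.get_obs();print(o['tool_pos'],o['tool_rot'],o['force'])
```

```text
[0.48863748 0.11583216 0.10841663] [3.72697088e-04 7.50901995e-01 6.60410660e-01 1.95295688e-03] [ 1.13156554  9.2227242  12.92663184]
```

View pics/c3.png

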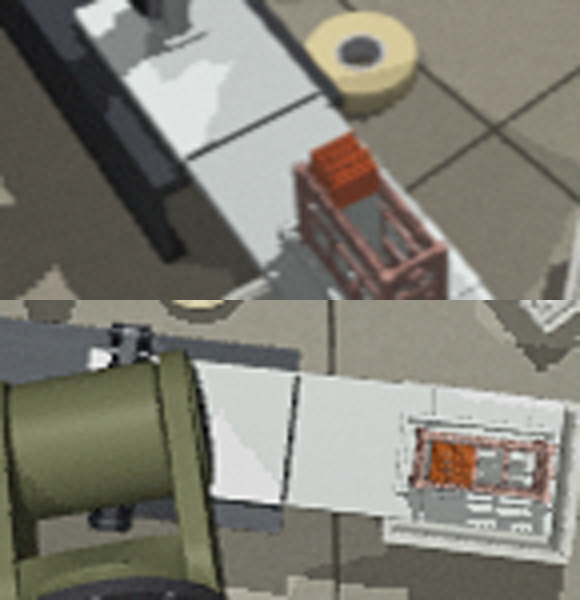

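The line (297,376)–(284,502) looks level with the riser edge (299,350)–(281,532), the rack is upright and the board is flat. A numeric check follows, with hand-in if it is within tolerance.

Run:
```python
from h import *
c=pickle.load(open('t3.pkl','rb'))
w=lambda u,v,z:ray(c,(180+u/4-.375,200+(v-300)/4-.375),z)[:2]
l1,l2=w(297,376,.1),w(284,502,.1); a,b=w(299,350,.09),w(281,532,.09)
x=(a-b)/np.linalg.norm(a-b); y=np.array([-x[1],x[0]]); d=(l1+l2)/2-(a+b)/2
r=1e3*d@np.c_[x,y]; print('line in edge mm',r,arm.get_obs()['qvel'].__abs__().max() if hasattr(arm.get_obs()['qvel'],'max') else arm.get_obs()['qvel'])
if abs(r[1])<3.5 and abs(r[0])<12: print(arm.job_done())
```

```text
line in edge mm [ 1.75329528 -0.12349616] 0.0020623708856812592
the job is handed in; nothing more can be done
None
```

The job is handed in; the judge's verdict was not shown. The board line measures about 0.1 mm from the riser's edge and 2 mm off the midline, with the board held flat under about 12 N of downward push and the rack upright over the tub.

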